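Swap the bottle at the back of the lane

TASK

Swap the red-capped bottle in the niche at the back of the blue bottle lane for the white dropper bottle: first stand the two blue-capped bottles that block it on the green-edged white pad, then set the red-capped bottle in the middle of the balance pan and the white dropper bottle in the middle of the empty niche, and finally put each blue-capped bottle back in the lane exactly where it stood before. Keep every bottle upright, lower it onto its place rather than letting it drop, and leave the timer and the beaker alone.

Things in the scene. Friction and masses are not known exactly. Their poses are not given: they have to be found in the camera images.
- amber_bottle_mid (a point): Laboratory bottle of brown glass with a blue screw cap, round, 57 mm across, 112 mm tall, 0.24 kg. This point is its centre, 56 mm above its underside; z is up along its axis. Best gripped by the cap: 36 mm across, from 89 to 112 mm above the underside; the body is full width up to about 65 mm, its shoulder ends at 89 mm. It starts upright in the lane, on the front or on the middle ring.
- clear_bottle_mid (a point): Laboratory bottle of clear glass with a blue screw cap, round, 56 mm across, 102 mm tall, 0.19 kg. This point is its centre, 51 mm above its underside; z is up along its axis. Best gripped by the cap: 36 mm across, from 81 to 102 mm above the underside; the body is full width up to 60 mm. It starts upright in the lane, on the other of the front and middle rings.
- red_bottle_mid (a point): Small brown bottle with a red screw cap, round, 37 mm across, 72 mm tall, 0.07 kg. This point is its centre, 36 mm above its underside; z is up along its axis. Gripped by the cap: 28 mm across, from 57 to 71 mm above the underside; the body is full width up to 40 mm. It starts upright in the niche at the back of the lane, behind the two blue-capped bottles, about 58 mm from the nearer one's centre.
- white_bottle_mid (a point): White plastic dropper bottle, round, 41 mm across, 83 mm tall, 0.06 kg. This point is its centre, 41.5 mm above its underside; z is up along its axis. Gripped by its slim top: 18 mm across, from 52 to 82 mm above the underside; the body is full width up to 50 mm. It starts upright on the bench to the right of the lane.
- bottle_lane: Blue holder fixed to the bench, 200 x 96 mm. Origin at bench height on the centre line; x runs along the lane to its back (away from the robot, turned up to 0.3 rad), y left, z up. Floor 6 mm above the bench, with white rings on the centre line at x = -60 mm (front), +12 mm (middle), +70 mm (niche). Front part 80 mm wide inside, sides 36 mm high, open to the front.
- niche (a point): Centre of the niche's floor, in the smallest white ring at the back of the lane; axes as the lane's. The niche is 58 mm wide (y) between cheeks 64 mm high above the bench; its back stop, 29 mm behind this point, is 22 mm high. Little room for fingers left and right of a bottle here: grip it with one finger in front and one behind (closing along x).
- pad: Flat white bench pad with a green edge, fixed, 150 mm (its x) by 240 mm (its y), 4 mm thick, to the left or to the right of the lane. Origin under its centre, at bench height. Room for both blue-capped bottles side by side along y.
- pan (a point): Top centre of the balance's round steel pan, 96 mm across, 56 mm above the bench; the white balance is fixed, 190 x 160 mm, to the left or to the right of the lane (on the side where the pad is not). The pan does not move under load. x points from the panel to the pan, z up.
- timer_mid (a point): White bench timer, 46 x 68 x 52 mm, loose, near the front edge before the lane; this is its centre, 26 mm up. To be left alone.
- beaker_mid (a point): Small clear glass beaker, 45 mm across, 52 mm tall, loose, behind the lane; this is its centre, 26 mm up. To be left alone.
Not all that is in view belongs to the job. Leave any turquoise or yellow look-alike of the part that bears amber_bottle_mid alone.

How it is judged:
By the outcome, as a careful person would: the job done as asked, in the order asked, and still so for the second after the job is handed in, with the robot touching nothing.
It also fails if it takes over 128 s, if anything falls off the work surface, if the arm or the gripper's body presses on something with over 40 N, if the wrist force passes 120 N, or if a joint passes its speed limit or range.

ROBOT

A 6-joint arm with a two-finger parallel gripper is mounted at the origin on a cart in front of the work surface, level with it; the furniture and walls round the work are solid. World frame = base frame: x ahead of the robot, y to its left, z up, the work surface at z = 0. Lengths are in mm, angles in degrees, forces in N, time in s.
With the tool pointing down it reaches from about 300 to 850 mm from the base axis. Payload 4.2 kg.
Tool frame: the origin (TCP) lies midway between the tips of the shut fingers; the grasp point (between the pads) lies 19 mm behind it (env.grip_point_offset is the distance from the TCP to the grasp point, in mm); z points along the fingers, x is the direction in which the jaws open and shut, and the axes are right-handed (so a half turn about z gives the same grasp; the last joint's range is limited). The gripper opens to 91 mm and grips with 3 to 60 N. Pads are 32 mm wide; open, the fingers measure 118 mm over their backs; the gripper's body (76 mm by 178 mm) begins 60 mm behind the grasp point.
Start: joints at [66.52, 18.312, 89.639, -0, 72.044, -1.146], TCP at [218.506, 531.882, 213.976] pointing down, gripper open.
Joint ranges: [-177.97, 177.97], [-48.28, 115.42], [12.27, 149.76], [-77.06, 257.06], [2.81, 150.46], [-146.56, 146.56]. Speed limits (degrees/s): [147.25, 147.25, 180, 180, 180, 180].

INTERFACE

Orientations are given as [roll, pitch, yaw] about the fixed x, y, z axes, in that order (R = Rz(yaw) Ry(pitch) Rx(roll)).
In Python, from workcell import env gives the robot as it stands.
- The arm moves only by the shell command python3 -m pendant 'ROWS' [FORCE]. ROWS is JSON, a list of rows, each an object with "xyz": the shift along the tool's x, y, z in m, a list of three; "roll": the turn about the tool's z in degrees; "jaw": the closure, from 0 (fully open) to 1 (shut). A call has exactly 8 rows; each row is the pose to reach, as a shift and turn from the pose commanded when the call began, along the tool's axes at that moment; what a row does not reach only later rows make up. A row lasts 1/8 s, in which the tool goes at most 62.5 mm and 10.7 degrees, less where a joint would pass 70% of its speed; a pose out of reach is approached as far as the arm can. A call with a gripper value outside its range is refused whole. The fingers move at their own pace and stop on an object; FORCE is the grip in N (left out, the last holds). Time passes only in rows, so rows that repeat a pose let the fingers close, or fill a call up. It gives the time, the measured TCP pose, the force and the opening at its end, in the units of the state.
- env.state(): the state, without advancing time (a new reading comes with each control period).
- env.grab_frame(name): name is "scene" or "side" or "wrist"; returns (picture, depth): 400x640x3 uint8, blue, green, red; 400x640 float32, mm along the optical axis (not along the pixel's ray), 0 where there is no reading.
- env.camera_params(name): a dict with "camera_matrix" (3x3 intrinsics, pixels), "D" ([k1, k2, p1, p2, k3] as OpenCV has them; the pictures are not rectified), "cam_to_world" (4x4, takes a point from camera to world coordinates); the wrist camera has in their place "hand_eye" (4x4, takes a point from camera to tool coordinates, whose origin is the TCP and whose axes are the tool frame's). Camera axes: x right, y up, looking along -z (the intrinsics and any distortion apply to the point x, -y, -z); pixel columns grow to the right and rows downward; lengths in mm; the calibration is good to about 2 mm. A picture is of the moment at which its call begins: read the wrist's pose just before it. camera_params takes no time and is no camera call.
- env.job_done(): hands the job in, once; it reports no verdict.
The state is a dict: "time_s": time; "qpos": joint angles; "qvel": joint speeds; "effort": joint torques, N m; "ee_pos": TCP position; "ee_rot": TCP orientation; "force": force on the tool from outside, world axes, zero at the start; "torque": the same for the moment, N m; "gripper_width": finger opening in mm.
Only numpy, scipy, OpenCV 4.12 (cv2) and the standard library are available. Lean on these libraries where they do the work, as an engineer would, in place of code of your own. Each camera call takes 0.05 s, during which the arm holds its last target. There are 200 camera calls.

## Working session

There is one attempt and no reset: what is moved stays moved. The work goes in short steps, Python scripts to look and compute and a shell command to move; the robot and the scene stay as the last step left them, time stands still between calls to the robot, and variables do not carry over. Pictures are saved under pics/ and viewed, about 12 in all and at most 16, crops included, and the job is handed in when it is done.

```bash
mkdir -p pics; ls
cat > h.py <<'E'
import numpy as np, cv2, json
from scipy.spatial.transform import Rotation as R
from workcell import env
def T():
    s=env.state(); M=np.eye(4); M[:3,:3]=R.from_euler('xyz',s['ee_rot'],degrees=True).as_matrix(); M[:3,3]=s['ee_pos']; return M
def grab(n,f=None):
    M=T() if n=='wrist' else None
    im,d=env.grab_frame(n); p=env.camera_params(n)
    C=p['cam_to_world'] if n!='wrist' else M@np.array(p['hand_eye'])
    np.savez(f'{f or n}.npz',im=im,d=d,C=np.array(C),K=np.array(p['camera_matrix']),D=np.array(p['D']))
    if f: cv2.imwrite(f'pics/{f}.png',im)
    return im,d
def load(f): return np.load(f'{f}.npz')
def ray(L,uv):
    q=cv2.undistortPoints(np.array(uv,float).reshape(-1,1,2),L['K'],L['D']).reshape(-1,2)
    return np.c_[q[:,0],-q[:,1],-np.ones(len(q))]
def onz(f,uv,z):   # pixel ray cut with world height z
    L=load(f); r=ray(L,uv)@L['C'][:3,:3].T; o=L['C'][:3,3]
    z=np.broadcast_to(z,(len(r),)); return o+r*((z-o[2])/r[:,2])[:,None]
def cloud(f):
    L=load(f); h,w=L['d'].shape; v,u=np.mgrid[:h,:w]
    r=ray(L,np.c_[u.ravel(),v.ravel()])*L['d'].reshape(-1,1)
    return (r@L['C'][:3,:3].T+L['C'][:3,3]).reshape(h,w,3)
def rows(xyz,yaw=None):
    """shift in tool axes (m) and turn to reach TCP world xyz, jaw yaw"""
    M=T(); d=M[:3,:3].T@(np.array(xyz)-M[:3,3])/1000
    print('shift',d.round(4), 'tool x yaw',np.degrees(np.arctan2(M[1,0],M[0,0])).round(2), 'tool z',M[:3,2].round(4))
E
python3 - <<'E'
from h import *
for n in('scene','side','wrist'): grab(n,n+'0')
print(env.state())
E
```

```text
pics
{'time_s': 0.15, 'qpos': array([ 6.65217784e+01,  1.83428925e+01,  8.96907337e+01, -1.54148216e-03,
        7.20436272e+01, -1.14736967e+00]), 'qvel': array([ 0.02828008, -0.11158736, -0.21135787, -0.08391841,  0.01290437,
       -0.05913514]), 'effort': array([ 3.69855543e-04, -4.12770474e+01, -2.32156634e+01,  7.28803757e-02,
        4.32291592e-02, -7.37321602e-05]), 'ee_pos': array([218.34192997, 531.51834723, 213.31416857]), 'ee_rot': array([-1.79999919e+02,  7.72673175e-02,  6.76696243e+01]), 'force': array([-0.6424732 ,  0.74867252, -0.57708419]), 'torque': array([ 0.01002671, -0.0219763 ,  0.03110788]), 'gripper_width': 90.90848204849492}
```

View pics/scene0.png

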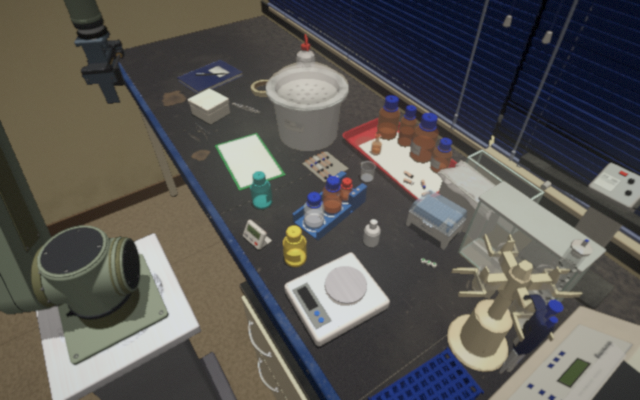

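View pics/side0.png

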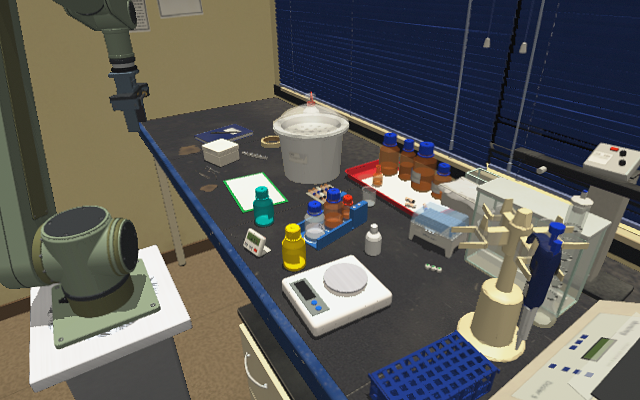

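Scene view: the lane is at (330,207), with clear bottle front (315,205), amber middle (333,190) and red in the niche (347,186). White dropper is at (372,232), pad at (250,160), pan at (346,285). Look-alikes: turquoise (261,188), yellow (294,243), and amber bottles in the red tray (390–445,110–155). I choose the ones standing in the blue lane. Next, one close crop to check.

Run:
```python
from h import *
im=cv2.imread('pics/scene0.png')
c=im[150:270,260:400]; cv2.imwrite('pics/c1.png',cv2.resize(c,None,fx=5,fy=5,interpolation=cv2.INTER_CUBIC)) 
P=cloud('scene0')
for n,(u,v) in dict(clearcap=(315,198),ambercap=(333,183),redcap=(347,182),white=(373,224),pan=(346,285),pad=(250,160),timer=(256,232),beaker=(367,165),yel=(294,232),turq=(261,176)).items(): print(n,P[v,u].round(0))
print('pan',onz('scene0',[(346,285)],56)); print('pad corners',onz('scene0',[(216,147),(258,135),(284,177),(240,189)],4).round(0))
```

```text
clearcap [524. -60. 106.]
ambercap [588. -48. 116.]
redcap [649. -31.  74.]
white [ 609. -193.   80.]
pan [ 458. -286.   58.]
pad [498. 280.   3.]
timer [365. -28.  45.]
beaker [773.  31.  32.]
yel [ 419. -130.  112.]
turq [445.  84. 112.]
pan [[ 459.3687041  -284.93607245   56.        ]]
pad corners [[433. 401.   4.]
 [580. 383.   4.]
 [548. 151.   4.]
 [413. 177.   4.]]
```

View pics/c1.png

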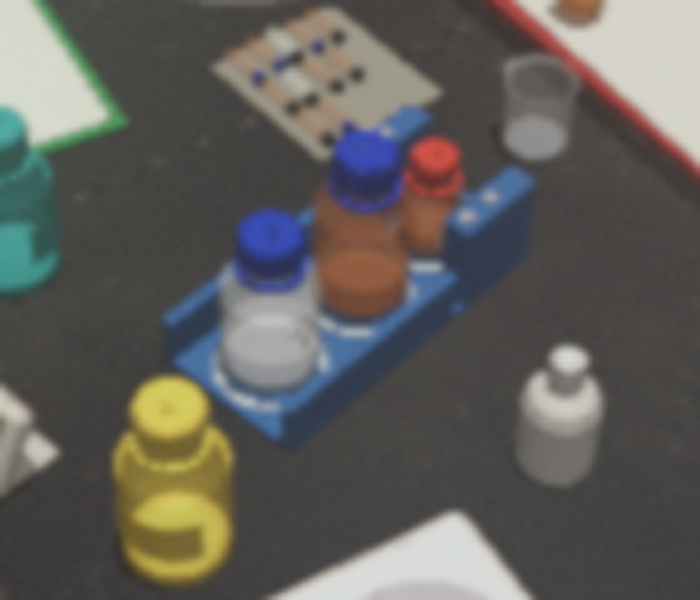

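The crop confirms it: clear bottle at front, amber in the middle and red in the niche, with world heights matching (106/116/74 incl. the floor). The lane points about 13° left. Next: move above the lane for a closer wrist look.

Run:
```python
from h import *
p=env.camera_params('wrist'); print(np.array(p['hand_eye']).round(3),p['camera_matrix'],p['D'])
rows([560,-55,300])
```

```text
[[ 1.00000e+00 -1.00000e-03 -0.00000e+00  1.36600e+00]
 [-1.00000e-03 -9.66000e-01 -2.59000e-01 -7.34450e+01]
 [-0.00000e+00  2.59000e-01 -9.66000e-01 -1.71297e+02]
 [ 0.00000e+00  0.00000e+00  0.00000e+00  1.00000e+00]] [[345.72267179   0.         316.34000248]
 [  0.         345.72267179 199.55226222]
 [  0.           0.           1.        ]] [-0.05524323  0.          0.          0.          0.        ]
shift [-0.4128  0.5389 -0.0861] tool x yaw 67.67 tool z [-5.0e-04 -1.2e-03 -1.0e+00]
```

```bash
python3 -m pendant '[{"xyz":[-0.05,0.06,-0.03],"roll":-5,"jaw":0},{"xyz":[-0.085,0.105,-0.06],"roll":-10,"jaw":0},{"xyz":[-0.12,0.15,-0.087],"roll":-15,"jaw":0},{"xyz":[-0.155,0.19,-0.087],"roll":-20,"jaw":0},{"xyz":[-0.19,0.23,-0.087],"roll":-25,"jaw":0},{"xyz":[-0.225,0.275,-0.087],"roll":-30,"jaw":0},{"xyz":[-0.26,0.32,-0.087],"roll":-35,"jaw":0},{"xyz":[-0.295,0.36,-0.087],"roll":-35.3,"jaw":0}]' 20
python3 - <<'E'
from h import *
rows([540,-65,300])
E
```

```text
time_s: 1.15
ee_pos: [440.0, 120.3, 300.8]
ee_rot: [180.0, -0.0, 103.0]
force: [-0.2, 0.0, -1.1]
gripper_width: 91.2
shift [-0.2031  0.0558  0.0008] tool x yaw 102.98 tool z [ 2.e-04  2.e-04 -1.e+00]
```

```bash
python3 -m pendant '[{"xyz":[-0.05,0.014,0],"roll":0,"jaw":0},{"xyz":[-0.10,0.028,0],"roll":0,"jaw":0},{"xyz":[-0.15,0.042,0],"roll":0,"jaw":0},{"xyz":[-0.203,0.056,0],"roll":0,"jaw":0},{"xyz":[-0.203,0.056,0],"roll":0,"jaw":0},{"xyz":[-0.203,0.056,0],"roll":0,"jaw":0},{"xyz":[-0.203,0.056,0],"roll":0,"jaw":0},{"xyz":[-0.203,0.056,0],"roll":0,"jaw":0}]'
python3 - <<'E'
from h import *
grab('wrist','w1')
E
```

```text
time_s: 2.15
ee_pos: [539.2, -62.0, 301.3]
ee_rot: [180.0, -0.0, 103.1]
force: [-0.3, 0.3, 0.4]
gripper_width: 91.2
```

View pics/w1.png

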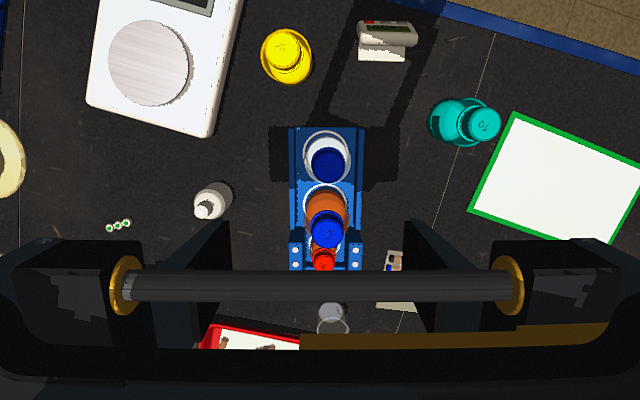

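The wrist view shows the clear cap at (328,165), amber cap (326,230), red cap (323,260), white bottle (209,204), pan (149,64), pad (560,180), yellow (286,50), turquoise (478,122). The lane runs straight down the picture. Fitting cap tops from depth and colour.

```bash
cat >> h.py <<'E'
def cap(f,box,z,tol=3,mask=None):
    """centre and diameter (mm) of the flat disc at height z inside pixel box u0,v0,u1,v1"""
    P=cloud(f); u0,v0,u1,v1=box; q=P[v0:v1,u0:u1].reshape(-1,3)
    k=abs(q[:,2]-z)<tol
    if mask is not None: k&=mask[v0:v1,u0:u1].ravel()
    q=q[k]; c,r=cv2.minEnclosingCircle(q[:,:2].astype(np.float32))
    L=cv2.fitEllipse(cv2.convexHull(q[:,:2].astype(np.float32)))
    print(len(q),'circle',np.round(c,1),round(2*r,1),'ell',np.round(L[0],1),np.round(L[1],1),'z',q[:,2].mean().round(1)); return q
E
python3 - <<'E'
from h import *
im=load('w1')['im'].astype(int); b,g,r=im[...,0],im[...,1],im[...,2]
blue=(b>90)&(g<70)&(r<60); red=(r>150)&(g<60)
cap('w1',(300,140,360,195),108,4)
cap('w1',(300,200,360,256),118,4)
cap('w1',(305,242,345,269),78,4,red)
cap('w1',(185,180,240,225),83,4)
cap('w1',(100,15,200,115),56,4)
P=cloud('w1')
print('pad',P[[112,212,205+40,146],[513,468,600,639]].round(0))
for n,f in (('pad',None),):
    print(onz('w1',[(513,113),(469,211)],4).round(1))
# lane rails' tops at z=36: blue, inner/outer edges along rows
for v in (130,150,170,190,210,225):
    q=P[v]; k=np.where((abs(q[:,2]-36)<3)&(np.arange(640)>270)&(np.arange(640)<380))[0]; print(v,k.tolist(), q[k[[0,-1]]].round(0).tolist() if len(k) else '')
E
```

```text
808 circle [526.1 -50.5] 35.1 ell [526.1 -50.5] [34.2 34.5] z 107.8
761 circle [596.1 -34.7] 35.7 ell [596.  -34.9] [34.4 35.3] z 117.8
236 circle [650.7 -25.6] 25.9 ell [648.8 -25.7] [19.5 26.5] z 77.8
145 circle [ 616.6 -184.4] 17.1 ell [ 616.5 -184.1] [15.4 16.9] z 81.8
5530 circle [ 463.3 -277.8] 96.6 ell [ 463.6 -277.8] [95.5 95.6] z 56.5
pad [[412. 181.   3.]
 [560. 170.  -0.]
 [485.   6. 388.]
 [409. 384.   1.]]
[[413.7 181.5   4. ]
 [557.9 168.4   4. ]]
130 [288, 289, 290, 291, 292, 293, 359, 360, 361, 362, 363, 364] [[503.0, -105.0, 35.0], [482.0, -13.0, 36.0]]
150 [288, 289, 290, 291, 292, 293, 294, 358, 359, 360, 361, 362, 363] [[528.0, -100.0, 34.0], [506.0, -8.0, 37.0]]
170 [289, 290, 291, 292, 293, 294, 357, 358, 359, 360, 361, 362] [[552.0, -93.0, 37.0], [531.0, -2.0, 36.0]]
190 [289, 290, 291, 292, 293, 294, 356, 357, 358, 359, 360, 361, 362] [[578.0, -88.0, 36.0], [557.0, 5.0, 34.0]]
210 [289, 290, 291, 292, 293, 294, 356, 357, 358, 359, 360, 361] [[605.0, -82.0, 36.0], [583.0, 10.0, 35.0]]
225 [290, 291, 292, 293, 294, 295, 355, 356, 357, 358, 359, 360] [[625.0, -77.0, 35.0], [603.0, 14.0, 37.0]]
```

Run:
```python
from h import *
print(env.state()['ee_pos'])
rows([526.1,-50.5,140]); rows([526.1,-50.5,78.5])
grab('scene','scene1'); 
cap('scene1',(295,185,330,225),108,4); cap('scene1',(318,168,350,205),118,4);cap('scene1',(338,174,360,195),78,5);
P=load('scene1')
```

```text
[539.24063705 -62.13527995 301.24678764]
shift [ 0.0143 -0.0102  0.1612] tool x yaw 103.05 tool z [ 4.e-04  1.e-04 -1.e+00]
shift [ 0.0143 -0.0103  0.2227] tool x yaw 103.05 tool z [ 4.e-04  1.e-04 -1.e+00]
106 circle [543.4 -47.8] 72.2 ell [542.7 -46. ] [43.3 75.8] z 106.8
89 circle [594.1 -39.1] 34.5 ell [594.1 -38.7] [31.5 34.3] z 116.8
77 circle [628.8 -39.7] 71.1 ell [632.2 -40.5] [31.  73.4] z 76.8
```

```bash
python3 -m pendant '[{"xyz":[0.007,-0.005,0.05],"roll":0.3,"jaw":0},{"xyz":[0.0143,-0.0103,0.10],"roll":0.3,"jaw":0},{"xyz":[0.0143,-0.0103,0.14],"roll":0.3,"jaw":0},{"xyz":[0.0143,-0.0103,0.17],"roll":0.3,"jaw":0},{"xyz":[0.0143,-0.0103,0.20],"roll":0.3,"jaw":0},{"xyz":[0.0143,-0.0103,0.2227],"roll":0.3,"jaw":0},{"xyz":[0.0143,-0.0103,0.2227],"roll":0.3,"jaw":0},{"xyz":[0.0143,-0.0103,0.2227],"roll":0.3,"jaw":0}]'
python3 - <<'E'
from h import *
grab('wrist','w2')
E
```

```text
time_s: 3.25
ee_pos: [527.1, -51.3, 79.2]
ee_rot: [179.9, 0.0, 102.7]
force: [-0.0, -0.7, 0.5]
gripper_width: 91.3
```

View pics/w2.png

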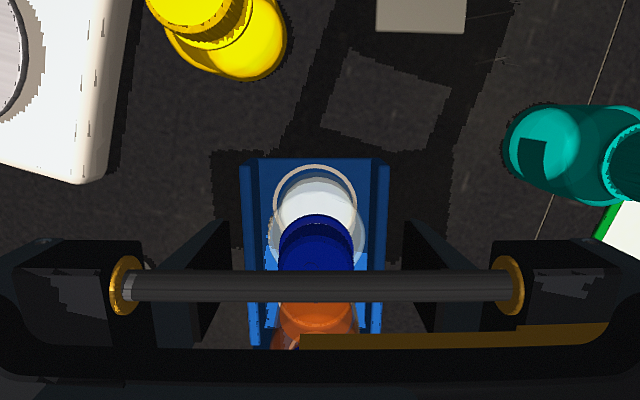

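The cap (278–355 px wide, centre 316) sits midway between the fingers (gold rings at 125 and 509, centre 317), so I close the jaws and lift.

```bash
python3 -m pendant '[{"xyz":[0,0,0],"roll":0,"jaw":0.3},{"xyz":[0,0,0],"roll":0,"jaw":0.5},{"xyz":[0,0,0],"roll":0,"jaw":0.6},{"xyz":[0,0,0],"roll":0,"jaw":0.7},{"xyz":[0,0,0],"roll":0,"jaw":0.8},{"xyz":[0,0,0],"roll":0,"jaw":0.8},{"xyz":[0,0,0],"roll":0,"jaw":0.8},{"xyz":[0,0,0],"roll":0,"jaw":0.8}]' 25
python3 - <<'E'
from h import *
print(env.state()['ee_pos'])
grab('wrist','w3')
for f in('w2','w3'):
    im=load(f)['im'].astype(int); m=(im[...,0]>70)&(im[...,1]<60)&(im[...,2]<40)
    for v in (240,250,260,268):
        k=np.where(m[v,260:375])[0]+260; print(f,v,k[0],k[-1])
E
```

```text
time_s: 4.3
ee_pos: [526.3, -51.5, 78.2]
ee_rot: [180.0, -0.0, 102.7]
force: [-0.8, -0.3, -0.4]
gripper_width: 35.5
[526.27956569 -51.45065523  78.21728961]
w2 240 262 367
w2 250 262 367
w2 260 263 351
w2 268 264 374
w3 240 282 351
w3 250 287 347
w3 260 282 351
w3 268 279 353
```

```bash
python3 -m pendant '[{"xyz":[0,0,-0.015],"roll":0,"jaw":0.8},{"xyz":[0,0,-0.05],"roll":0,"jaw":0.8},{"xyz":[0,0,-0.09],"roll":0,"jaw":0.8},{"xyz":[0,0,-0.13],"roll":0,"jaw":0.8},{"xyz":[0.02,0.003,-0.15],"roll":0,"jaw":0.8},{"xyz":[0.06,0.01,-0.15],"roll":0,"jaw":0.8},{"xyz":[0.11,0.018,-0.15],"roll":0,"jaw":0.8},{"xyz":[0.16,0.026,-0.15],"roll":0,"jaw":0.8}]'
python3 -m pendant '[{"xyz":[0.05,0.008,0],"roll":0,"jaw":0.8},{"xyz":[0.10,0.016,0],"roll":0,"jaw":0.8},{"xyz":[0.15,0.024,0],"roll":0,"jaw":0.8},{"xyz":[0.19,0.031,0],"roll":0,"jaw":0.8},{"xyz":[0.22,0.035,0],"roll":0,"jaw":0.8},{"xyz":[0.237,0.0375,0],"roll":0,"jaw":0.8},{"xyz":[0.237,0.0375,0],"roll":0,"jaw":0.8},{"xyz":[0.237,0.0375,0],"roll":0,"jaw":0.8}]'
python3 - <<'E'
from h import *
print(env.state()['ee_pos']); rows([501,350,76.3])
grab('wrist','w4')
E
```

```text
time_s: 5.35
ee_pos: [516.2, 111.7, 229.2]
ee_rot: [179.9, -0.0, 102.6]
force: [0.3, 0.5, -1.6]
gripper_width: 35.7
time_s: 6.35
ee_pos: [501.3, 348.7, 228.4]
ee_rot: [-180.0, 0.0, 102.6]
force: [-0.4, -0.1, -1.8]
gripper_width: 35.8
[501.25784181 348.66505781 228.44078641]
shift [1.500e-03 1.000e-04 1.521e-01] tool x yaw 102.62 tool z [-0.e+00 -8.e-04 -1.e+00]
```

View pics/w4.png

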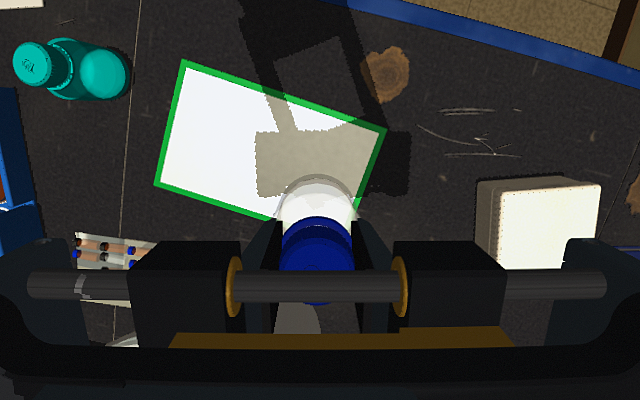

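The bottle is held upright. Pad corners show at (183,60), (386,128) and (155,185); computing where the pad lies from them.

Run:
```python
from h import *
c=onz('w4',[(183,60),(386,128),(155,185)],4)[:,:2]; print(c.round(1), np.linalg.norm(c[1]-c[0]),np.linalg.norm(c[2]-c[0]))
print('centre',((c[1]+c[2])/2).round(1), 'y dir',((c[1]-c[0])/np.linalg.norm(c[1]-c[0])).round(3))
```

```text
[[412.5 181.4]
 [435.1 415.6]
 [558.5 166.6]] 235.27093690313978 146.76723786874723
centre [496.8 291.1] y dir [0.096 0.995]
```

```bash
python3 -m pendant '[{"xyz":[0,0,0.03],"roll":0,"jaw":0.8},{"xyz":[0,0,0.07],"roll":0,"jaw":0.8},{"xyz":[0,0,0.11],"roll":0,"jaw":0.8},{"xyz":[0,0,0.135],"roll":0,"jaw":0.8},{"xyz":[0,0,0.145],"roll":0,"jaw":0.8},{"xyz":[0,0,0.149],"roll":0,"jaw":0.8},{"xyz":[0,0,0.151],"roll":0,"jaw":0.8},{"xyz":[0,0,0.151],"roll":0,"jaw":0.8}]'
python3 - <<'E'
from h import *
s=env.state();print(s['ee_pos'],s['force'])
E
```

```text
time_s: 7.4
ee_pos: [501.6, 350.1, 78.2]
ee_rot: [179.9, -0.0, 102.7]
force: [-0.4, 0.2, -2.3]
gripper_width: 35.5
[501.64802577 350.08807394  78.16451392] [-0.41900691  0.20545421 -2.27238608]
```

```bash
python3 -m pendant '[{"xyz":[0,0,0.0005],"roll":0,"jaw":0.8},{"xyz":[0,0,0.001],"roll":0,"jaw":0.8},{"xyz":[0,0,0.0015],"roll":0,"jaw":0.8},{"xyz":[0,0,0.0018],"roll":0,"jaw":0.8},{"xyz":[0,0,0.0018],"roll":0,"jaw":0.8},{"xyz":[0,0,0.0018],"roll":0,"jaw":0.8},{"xyz":[0,0,0.0018],"roll":0,"jaw":0.8},{"xyz":[0,0,0.0018],"roll":0,"jaw":0.8}]'
```

```text
time_s: 8.4
ee_pos: [501.5, 350.0, 76.1]
ee_rot: [179.9, -0.0, 102.7]
force: [-0.5, -1.4, 6.2]
gripper_width: 35.5
```

```bash
python3 -m pendant '[{"xyz":[0,0,0],"roll":0,"jaw":0.4},{"xyz":[0,0,0],"roll":0,"jaw":0.4},{"xyz":[0,0,0],"roll":0,"jaw":0.4},{"xyz":[0,0,-0.02],"roll":0,"jaw":0.4},{"xyz":[0,0,-0.07],"roll":0,"jaw":0.2},{"xyz":[0,0,-0.12],"roll":0,"jaw":0.1},{"xyz":[-0.04,0.001,-0.15],"roll":0,"jaw":0},{"xyz":[-0.09,0.002,-0.15],"roll":0,"jaw":0}]'
python3 -m pendant '[{"xyz":[-0.055,0.001,0],"roll":0,"jaw":0},{"xyz":[-0.11,0.002,0],"roll":0,"jaw":0},{"xyz":[-0.165,0.003,0],"roll":0,"jaw":0},{"xyz":[-0.22,0.004,0],"roll":0,"jaw":0},{"xyz":[-0.27,0.005,0],"roll":0,"jaw":0},{"xyz":[-0.306,0.006,0],"roll":0,"jaw":0},{"xyz":[-0.306,0.006,0],"roll":0,"jaw":0},{"xyz":[-0.306,0.006,0],"roll":0,"jaw":0}]'
python3 - <<'E'
from h import *
print(env.state()['ee_pos'])
grab('wrist','w5')
P=cloud('w5'); 
cap('w5',(270,130,375,270),118,4)
im=load('w5')['im']; cv2.imwrite('pics/w5c.png',cv2.resize(im[60:300,200:440],None,fx=2.5,fy=2.5))
rows([596.1,-34.8,87.5])
E
```

```text
time_s: 9.4
ee_pos: [524.4, 263.0, 228.4]
ee_rot: [179.6, -0.1, 102.8]
force: [0.2, -0.1, -0.3]
gripper_width: 90.4
time_s: 10.4
ee_pos: [595.6, -34.3, 225.2]
ee_rot: [-180.0, -0.1, 102.7]
force: [0.2, 0.4, -0.1]
gripper_width: 91.5
[595.58274099 -34.25728346 225.18899502]
1323 circle [596. -35.] 35.3 ell [596.2 -35. ] [34.7 35. ] z 117.9
shift [-0.0011  0.0004  0.1378] tool x yaw 102.71 tool z [-4.e-04  6.e-04 -1.e+00]
```

View pics/w5c.png

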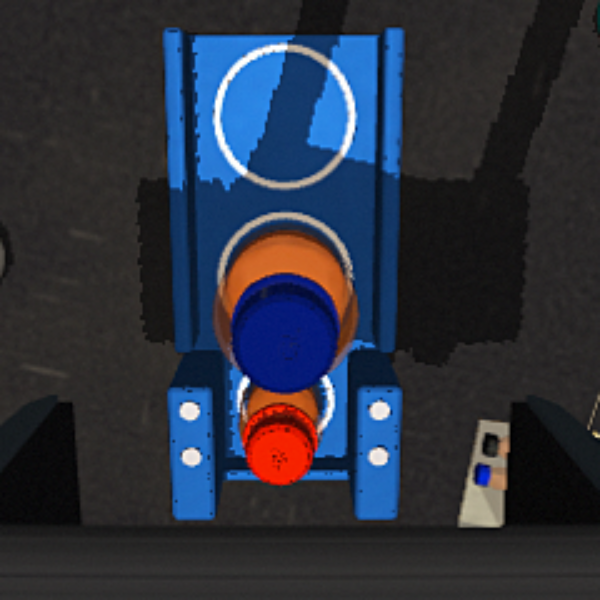

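The front ring is empty at crop (285,115), amber is between the rails, and the red cap is fully visible at (282,450). Screws at 190 and 379 put the niche's middle at 284. Measuring ring, red cap and cheeks.

```bash
python3 - <<'E'
from h import *
im=load('w5')['im'].astype(int); red=(im[...,2]>150)&(im[...,1]<70)
cap('w5',(295,210,335,256),77.5,3,red)
f=lambda p:[(200+x/2.5,60+y/2.5) for x,y in p]
r=onz('w5',f([(285,44),(285,187),(216,115),(355,115)]),6)[:,:2]; print('front ring',r.mean(0).round(1),np.linalg.norm(r[0]-r[1]),np.linalg.norm(r[2]-r[3]))
s=onz('w5',f([(190,411),(380,411),(190,457),(378,457)]),64)[:,:2]; print('screws',s.round(1).tolist(),s.mean(0).round(1))
u=np.array([np.cos(np.radians(12.7)),np.sin(np.radians(12.7))])
print('niche from front ring',(r.mean(0)+130*u).round(1),'from amber',(np.array([596.1,-35])+58*u).round(1))
E
python3 -m pendant '[{"xyz":[-0.001,0,0.03],"roll":0,"jaw":0},{"xyz":[-0.001,0,0.07],"roll":0,"jaw":0},{"xyz":[-0.001,0,0.11],"roll":0,"jaw":0},{"xyz":[-0.001,0,0.13],"roll":0,"jaw":0},{"xyz":[-0.001,0,0.1375],"roll":0,"jaw":0},{"xyz":[-0.001,0,0.1375],"roll":0,"jaw":0},{"xyz":[-0.001,0,0.1375],"roll":0,"jaw":0.2},{"xyz":[-0.001,0,0.1375],"roll":0,"jaw":0.4}]'
python3 -m pendant '[{"xyz":[0,0,0],"roll":0,"jaw":0.5},{"xyz":[0,0,0],"roll":0,"jaw":0.6},{"xyz":[0,0,0],"roll":0,"jaw":0.7},{"xyz":[0,0,0],"roll":0,"jaw":0.8},{"xyz":[0,0,0],"roll":0,"jaw":0.8},{"xyz":[0,0,0],"roll":0,"jaw":0.8},{"xyz":[0,0,0],"roll":0,"jaw":0.8},{"xyz":[0,0,0],"roll":0,"jaw":0.8}]' 25
```

```text
480 circle [651.6 -25. ] 26.1 ell [651.5 -25.1] [25.1 25.7] z 77.8
front ring [524.1 -51.2] 60.971799476012414 60.87491716999743
screws [[646.0, -63.3], [629.1, 12.1], [665.7, -59.5], [648.7, 16.2]] [647.4 -23.6]
niche from front ring [651.  -22.6] from amber [652.7 -22.2]
time_s: 11.45
ee_pos: [596.7, -35.7, 89.0]
ee_rot: [179.9, 0.0, 102.7]
force: [-0.0, 0.0, -0.0]
gripper_width: 74.2
time_s: 12.45
ee_pos: [596.1, -35.8, 87.9]
ee_rot: [180.0, 0.0, 102.7]
force: [0.4, -1.5, 0.0]
gripper_width: 35.8
```

```bash
python3 -m pendant '[{"xyz":[0,0,-0.015],"roll":0,"jaw":0.8},{"xyz":[0,0,-0.05],"roll":0,"jaw":0.8},{"xyz":[0,0,-0.09],"roll":0,"jaw":0.8},{"xyz":[0,0,-0.13],"roll":0,"jaw":0.8},{"xyz":[0.02,-0.003,-0.14],"roll":0,"jaw":0.8},{"xyz":[0.06,-0.009,-0.14],"roll":0,"jaw":0.8},{"xyz":[0.11,-0.0165,-0.14],"roll":0,"jaw":0.8},{"xyz":[0.16,-0.024,-0.14],"roll":0,"jaw":0.8}]'
python3 -m pendant '[{"xyz":[0.045,-0.007,0],"roll":0,"jaw":0.8},{"xyz":[0.085,-0.013,0],"roll":0,"jaw":0.8},{"xyz":[0.11,-0.017,0],"roll":0,"jaw":0.8},{"xyz":[0.1255,-0.019,0],"roll":0,"jaw":0.8},{"xyz":[0.1255,-0.019,0.03],"roll":0,"jaw":0.8},{"xyz":[0.1255,-0.019,0.07],"roll":0,"jaw":0.8},{"xyz":[0.1255,-0.019,0.11],"roll":0,"jaw":0.8},{"xyz":[0.1255,-0.019,0.125],"roll":0,"jaw":0.8}]'
python3 -m pendant '[{"xyz":[0,0,0.005],"roll":0,"jaw":0.8},{"xyz":[0,0,0.01],"roll":0,"jaw":0.8},{"xyz":[0,0,0.013],"roll":0,"jaw":0.8},{"xyz":[0,0,0.015],"roll":0,"jaw":0.8},{"xyz":[0,0,0.016],"roll":0,"jaw":0.8},{"xyz":[0,0,0.016],"roll":0,"jaw":0.8},{"xyz":[0,0,0.016],"roll":0,"jaw":0.8},{"xyz":[0,0,0.016],"roll":0,"jaw":0.8}]'
```

```text
time_s: 13.45
ee_pos: [535.2, 117.3, 226.7]
ee_rot: [-179.8, -0.1, 102.7]
force: [0.9, 0.6, -2.1]
gripper_width: 36.1
time_s: 14.45
ee_pos: [489.4, 232.6, 100.3]
ee_rot: [-179.7, 0.1, 102.6]
force: [-0.9, 0.7, -2.6]
gripper_width: 35.8
time_s: 15.45
ee_pos: [491.5, 233.4, 87.0]
ee_rot: [180.0, -0.0, 102.7]
force: [0.3, 0.2, -3.5]
gripper_width: 35.9
```

```bash
python3 -m pendant '[{"xyz":[0,0,0.0006],"roll":0,"jaw":0.8},{"xyz":[0,0,0.0012],"roll":0,"jaw":0.8},{"xyz":[0,0,0.0014],"roll":0,"jaw":0.8},{"xyz":[0,0,0.0014],"roll":0,"jaw":0.8},{"xyz":[0,0,0.0014],"roll":0,"jaw":0.8},{"xyz":[0,0,0.0014],"roll":0,"jaw":0.8},{"xyz":[0,0,0.0014],"roll":0,"jaw":0.8},{"xyz":[0,0,0.0014],"roll":0,"jaw":0.8}]'
python3 -m pendant '[{"xyz":[0,0,0],"roll":0,"jaw":0.4},{"xyz":[0,0,0],"roll":0,"jaw":0.4},{"xyz":[0,0,0],"roll":0,"jaw":0.4},{"xyz":[0,0,-0.02],"roll":0,"jaw":0.4},{"xyz":[0,0,-0.07],"roll":0,"jaw":0.3},{"xyz":[0,0,-0.12],"roll":0,"jaw":0.3},{"xyz":[-0.04,0.014,-0.14],"roll":10,"jaw":0.3},{"xyz":[-0.09,0.031,-0.14],"roll":20,"jaw":0.3}]'
python3 - <<'E'
from h import *
rows([651.6,-25,200])
E
```

```text
time_s: 16.45
ee_pos: [491.7, 233.4, 85.9]
ee_rot: [180.0, -0.0, 102.7]
force: [-0.1, -1.5, 3.8]
gripper_width: 35.9
time_s: 17.45
ee_pos: [542.9, 152.6, 228.0]
ee_rot: [179.7, -0.1, 82.5]
force: [-0.1, 0.5, -0.5]
gripper_width: 63.7
shift [-0.1619  0.1309  0.0283] tool x yaw 82.48 tool z [ 0.0051  0.0018 -1.    ]
```

```bash
python3 -m pendant '[{"xyz":[-0.03,0.025,0],"roll":10,"jaw":0.3},{"xyz":[-0.06,0.05,0],"roll":20,"jaw":0.3},{"xyz":[-0.09,0.073,0.01],"roll":30,"jaw":0.3},{"xyz":[-0.12,0.097,0.015],"roll":40,"jaw":0.3},{"xyz":[-0.145,0.117,0.02],"roll":50,"jaw":0.3},{"xyz":[-0.162,0.131,0.028],"roll":60,"jaw":0.3},{"xyz":[-0.162,0.131,0.028],"roll":69.8,"jaw":0.3},{"xyz":[-0.162,0.131,0.028],"roll":69.8,"jaw":0.3}]'
python3 - <<'E'
from h import *
s=env.state();print(s['ee_pos'],s['ee_rot'])
grab('wrist','w6'); im=load('w6')['im'].astype(int); red=(im[...,2]>150)&(im[...,1]<70)
cap('w6',(200,50,450,275),77.5,3,red)
rows([651.6,-25,51])
E
```

```text
time_s: 18.45
ee_pos: [650.7, -25.3, 197.0]
ee_rot: [-180.0, 0.0, 13.0]
force: [0.5, 1.4, 0.0]
gripper_width: 63.7
[650.66109717 -25.26210572 197.0081519 ] [-1.79974390e+02  4.12154608e-02  1.29531777e+01]
428 circle [651.9 -25.1] 21.7 ell [651.8 -25.2] [20.9 21.4] z 78.1
shift [0.001  0.0003 0.1463] tool x yaw 13.03 tool z [-5.e-04  2.e-04 -1.e+00]
```

View pics/w6.png

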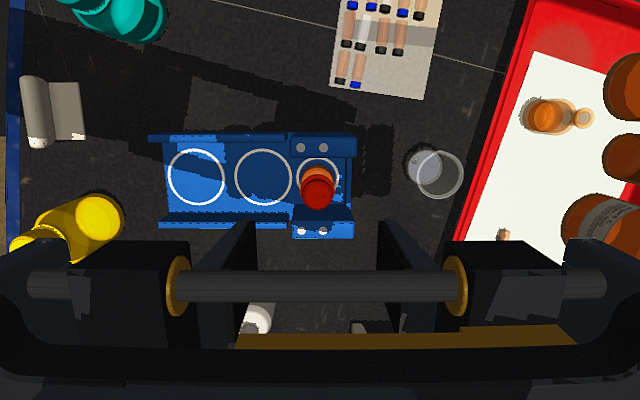

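The red cap again measures (651.8,-25.1), agreeing with the earlier view, with fingers in front and behind as wanted. The rings are at (197,177) and (263,177), and the beaker at (435,172) is well clear.

```bash
python3 -m pendant '[{"xyz":[0.001,0,0.03],"roll":0.3,"jaw":0.3},{"xyz":[0.001,0,0.07],"roll":0.3,"jaw":0.3},{"xyz":[0.001,0,0.11],"roll":0.3,"jaw":0.3},{"xyz":[0.001,0,0.135],"roll":0.3,"jaw":0.3},{"xyz":[0.001,0,0.1463],"roll":0.3,"jaw":0.3},{"xyz":[0.001,0,0.1463],"roll":0.3,"jaw":0.3},{"xyz":[0.001,0,0.1463],"roll":0.3,"jaw":0.4},{"xyz":[0.001,0,0.1463],"roll":0.3,"jaw":0.5}]' 15
python3 -m pendant '[{"xyz":[0,0,0],"roll":0,"jaw":0.6},{"xyz":[0,0,0],"roll":0,"jaw":0.7},{"xyz":[0,0,0],"roll":0,"jaw":0.8},{"xyz":[0,0,0],"roll":0,"jaw":0.85},{"xyz":[0,0,0],"roll":0,"jaw":0.85},{"xyz":[0,0,0],"roll":0,"jaw":0.85},{"xyz":[0,0,0],"roll":0,"jaw":0.85},{"xyz":[0,0,0],"roll":0,"jaw":0.85}]' 15
python3 - <<'E'
from h import *
f='w6'
r=onz(f,[(168,177),(226,177),(197,149),(197,205)],6)[:,:2];a=r.mean(0)
r=onz(f,[(234,177),(292,177),(263,149),(263,205)],6)[:,:2];b=r.mean(0)
print(a,b,np.linalg.norm(b-a)); u=(b-a)/np.linalg.norm(b-a); print(np.degrees(np.arctan2(u[1],u[0])),'niche',b+58*u)
rows([463.5,-277.8,200])
E
```

```text
time_s: 19.5
ee_pos: [652.5, -24.8, 52.6]
ee_rot: [180.0, -0.1, 12.6]
force: [0.4, -0.2, -0.5]
gripper_width: 47.5
time_s: 20.5
ee_pos: [651.8, -24.8, 51.5]
ee_rot: [180.0, -0.0, 12.6]
force: [-0.7, 0.4, 4.7]
gripper_width: 27.5
[525.59542234 -52.26528473] [595.0807997  -36.31983332] 71.29147977364991
12.92442290149011 niche [651.6114244  -23.34722866]
shift [-0.2387  0.2059 -0.1486] tool x yaw 12.57 tool z [ 3.e-04  0.e+00 -1.e+00]
```

```bash
python3 -m pendant '[{"xyz":[0,0,-0.015],"roll":0,"jaw":0.85},{"xyz":[0,0,-0.05],"roll":0,"jaw":0.85},{"xyz":[0,0,-0.09],"roll":0,"jaw":0.85},{"xyz":[0,0,-0.13],"roll":0,"jaw":0.85},{"xyz":[-0.02,0.017,-0.14],"roll":0,"jaw":0.85},{"xyz":[-0.055,0.047,-0.14],"roll":0,"jaw":0.85},{"xyz":[-0.095,0.082,-0.14],"roll":0,"jaw":0.85},{"xyz":[-0.135,0.116,-0.14],"roll":0,"jaw":0.85}]'
python3 -m pendant '[{"xyz":[-0.04,0.035,0],"roll":0,"jaw":0.85},{"xyz":[-0.07,0.061,0],"roll":0,"jaw":0.85},{"xyz":[-0.09,0.078,0],"roll":0,"jaw":0.85},{"xyz":[-0.104,0.09,0],"roll":0,"jaw":0.85},{"xyz":[-0.104,0.09,0],"roll":0,"jaw":0.85},{"xyz":[-0.104,0.09,0],"roll":0,"jaw":0.85},{"xyz":[-0.104,0.09,0],"roll":0,"jaw":0.85},{"xyz":[-0.104,0.09,0],"roll":0,"jaw":0.85}]'
python3 - <<'E'
from h import *
s=env.state();print(s['ee_pos'],s['ee_rot'])
grab('wrist','w7'); cv2.imwrite('pics/w7.png',load('w7')['im'])
cap('w7',(60,40,560,275),56.5,3)
rows([463.5,-277.8,101.5])
E
```

```text
time_s: 21.5
ee_pos: [542.2, -169.1, 190.0]
ee_rot: [-180.0, 0.2, 12.6]
force: [1.0, -0.6, -1.3]
gripper_width: 27.3
time_s: 22.5
ee_pos: [463.7, -277.3, 191.2]
ee_rot: [-180.0, -0.0, 12.6]
force: [-0.7, 0.7, 0.7]
gripper_width: 27.5
[ 463.66633052 -277.28403752  191.16100487] [-1.79990926e+02 -3.48630510e-03  1.26379486e+01]
6800 circle [ 524.6 -236.3] 243.2 ell [ 521.3 -235.4] [ 97.3 246.3] z 56.5
shift [-0.0002  0.0004  0.0896] tool x yaw 12.63 tool z [ 0.e+00  2.e-04 -1.e+00]
```

View pics/w7.png

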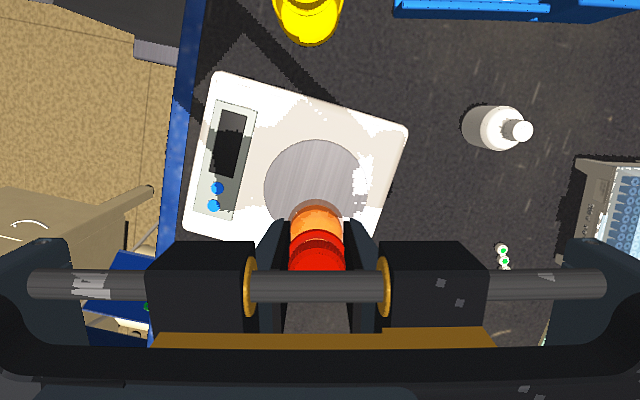

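The red bottle hangs upright over the pan (left edge 264, right 364, top 139, so centre about (314,188)). The white bottle's tip is at (520,131). Checking both, then lowering.

```bash
python3 - <<'E'
from h import *
print(onz('w7',[(314,188),(264,188),(364,188),(314,139)],56).round(1).tolist())
cap('w7',(440,90,550,160),82.5,3);
E
python3 -m pendant '[{"xyz":[0,0,0.03],"roll":0,"jaw":0.85},{"xyz":[0,0,0.06],"roll":0,"jaw":0.85},{"xyz":[0,0,0.075],"roll":0,"jaw":0.85},{"xyz":[0,0,0.082],"roll":0,"jaw":0.85},{"xyz":[0,0,0.086],"roll":0,"jaw":0.85},{"xyz":[0,0,0.0885],"roll":0,"jaw":0.85},{"xyz":[0,0,0.0885],"roll":0,"jaw":0.85},{"xyz":[0,0,0.0885],"roll":0,"jaw":0.85}]'
```

```text
[[461.5, -274.7, 56.0], [417.0, -284.7, 56.0], [505.9, -264.7, 56.0], [451.9, -231.6, 56.0]]
310 circle [ 616.8 -184.3] 17.7 ell [ 616.6 -184.4] [15.8 17.2] z 81.8
time_s: 23.55
ee_pos: [463.5, -278.0, 103.1]
ee_rot: [180.0, -0.0, 12.6]
force: [-0.4, -0.2, -1.0]
gripper_width: 27.3
```

```bash
python3 -m pendant '[{"xyz":[0,0,0.0006],"roll":0,"jaw":0.85},{"xyz":[0,0,0.0012],"roll":0,"jaw":0.85},{"xyz":[0,0,0.0014],"roll":0,"jaw":0.85},{"xyz":[0,0,0.0014],"roll":0,"jaw":0.85},{"xyz":[0,0,0.0014],"roll":0,"jaw":0.85},{"xyz":[0,0,0.0014],"roll":0,"jaw":0.85},{"xyz":[0,0,0.0014],"roll":0,"jaw":0.85},{"xyz":[0,0,0.0014],"roll":0,"jaw":0.85}]'
```

```text
time_s: 24.55
ee_pos: [463.3, -277.9, 101.5]
ee_rot: [180.0, -0.0, 12.6]
force: [-0.4, -0.5, 2.0]
gripper_width: 27.3
```

```bash
python3 -m pendant '[{"xyz":[0,0,0],"roll":0,"jaw":0.75},{"xyz":[0,0,0],"roll":0,"jaw":0.6},{"xyz":[0,0,0],"roll":0,"jaw":0.5},{"xyz":[0,0,0],"roll":0,"jaw":0.5},{"xyz":[0,0,-0.01],"roll":0,"jaw":0.5},{"xyz":[0,0,-0.04],"roll":0,"jaw":0.5},{"xyz":[0,0,-0.08],"roll":0,"jaw":0.4},{"xyz":[0.02,-0.007,-0.1],"roll":0,"jaw":0.3}]'
python3 - <<'E'
from h import *
P=cloud('scene0').reshape(-1,3); d=np.hypot(P[:,0]-616.7,P[:,1]+184.4)
k=(d<140)&(d>30)&(P[:,2]>20)&(P[:,1]<-110); print(P[k][::25].round(0).tolist())
rows([616.7,-184.4,48])
E
```

```text
time_s: 25.55
ee_pos: [481.6, -267.6, 204.5]
ee_rot: [179.8, -0.2, 12.5]
force: [0.6, -0.0, -0.4]
gripper_width: 61.7
[[752.0, -196.0, 90.0], [740.0, -202.0, 88.0], [743.0, -213.0, 88.0], [739.0, -212.0, 81.0], [733.0, -193.0, 61.0], [736.0, -213.0, 73.0], [742.0, -231.0, 82.0], [734.0, -202.0, 52.0], [735.0, -217.0, 62.0], [740.0, -233.0, 70.0], [731.0, -204.0, 40.0], [734.0, -221.0, 51.0], [740.0, -233.0, 55.0], [732.0, -200.0, 20.0], [738.0, -225.0, 36.0], [738.0, -223.0, 27.0], [741.0, -241.0, 33.0], [515.0, -206.0, 37.0], [506.0, -210.0, 40.0], [519.0, -222.0, 39.0], [525.0, -229.0, 39.0], [528.0, -234.0, 39.0], [525.0, -235.0, 38.0], [522.0, -238.0, 40.0], [522.0, -242.0, 40.0], [523.0, -244.0, 38.0], [527.0, -248.0, 36.0], [500.0, -254.0, 56.0], [504.0, -264.0, 57.0], [527.0, -271.0, 38.0], [526.0, -283.0, 38.0]]
shift [ 0.1494 -0.0525  0.1568] tool x yaw 12.47 tool z [ 0.0034 -0.0023 -1.    ]
```

```bash
python3 -m pendant '[{"xyz":[0.04,-0.014,0],"roll":0,"jaw":0.4},{"xyz":[0.085,-0.03,0],"roll":0,"jaw":0.4},{"xyz":[0.125,-0.044,0],"roll":0,"jaw":0.4},{"xyz":[0.15,-0.053,0],"roll":0,"jaw":0.4},{"xyz":[0.15,-0.053,0.02],"roll":0,"jaw":0.4},{"xyz":[0.15,-0.053,0.05],"roll":0,"jaw":0.4},{"xyz":[0.15,-0.053,0.07],"roll":0,"jaw":0.4},{"xyz":[0.15,-0.053,0.07],"roll":0,"jaw":0.4}]'
python3 - <<'E'
from h import *
print(env.state()['ee_pos'])
rows([616.7,-184.4,48])
E
```

```text
time_s: 26.55
ee_pos: [615.2, -182.0, 130.2]
ee_rot: [-179.9, 0.2, 12.6]
force: [0.3, -0.0, -0.4]
gripper_width: 54.6
[ 615.18272729 -181.97954027  130.22518098]
shift [0.0012 0.0028 0.0822] tool x yaw 12.57 tool z [-0.0031  0.0011 -1.    ]
```

```bash
python3 -m pendant '[{"xyz":[0.001,0.0015,0],"roll":0,"jaw":0.4},{"xyz":[0.001,0.0028,0.02],"roll":0,"jaw":0.4},{"xyz":[0.001,0.0028,0.05],"roll":0,"jaw":0.4},{"xyz":[0.001,0.0028,0.07],"roll":0,"jaw":0.4},{"xyz":[0.001,0.0028,0.082],"roll":0,"jaw":0.4},{"xyz":[0.001,0.0028,0.082],"roll":0,"jaw":0.4},{"xyz":[0.001,0.0028,0.082],"roll":0,"jaw":0.4},{"xyz":[0.001,0.0028,0.082],"roll":0,"jaw":0.4}]'
python3 -m pendant '[{"xyz":[0,0,0],"roll":0,"jaw":0.55},{"xyz":[0,0,0],"roll":0,"jaw":0.7},{"xyz":[0,0,0],"roll":0,"jaw":0.8},{"xyz":[0,0,0],"roll":0,"jaw":0.9},{"xyz":[0,0,0],"roll":0,"jaw":0.95},{"xyz":[0,0,0],"roll":0,"jaw":0.95},{"xyz":[0,0,0],"roll":0,"jaw":0.95},{"xyz":[0,0,0],"roll":0,"jaw":0.95}]' 12
python3 - <<'E'
from h import *
rows([652,-23,190]);
E
```

```text
time_s: 27.55
ee_pos: [618.4, -185.0, 50.5]
ee_rot: [179.9, -0.1, 12.6]
force: [0.0, -0.4, -0.6]
gripper_width: 54.6
time_s: 28.55
ee_pos: [617.6, -185.2, 50.5]
ee_rot: [180.0, -0.0, 12.6]
force: [-1.6, -0.7, 5.7]
gripper_width: 30.5
shift [ 0.0689 -0.1507 -0.1396] tool x yaw 12.57 tool z [ 4.e-04 -6.e-04 -1.e+00]
```

Width 30.5 mm instead of 18, with 5.7 N upward: the tips are on the bottle's shoulder. I'll open, rise 7 mm and look.

```bash
python3 -m pendant '[{"xyz":[0,0,0],"roll":0,"jaw":0.6},{"xyz":[0,0,0],"roll":0,"jaw":0.4},{"xyz":[0,0,-0.007],"roll":0,"jaw":0.4},{"xyz":[0,0,-0.007],"roll":0,"jaw":0.4},{"xyz":[0,0,-0.007],"roll":0,"jaw":0.4},{"xyz":[0,0,-0.007],"roll":0,"jaw":0.4},{"xyz":[0,0,-0.007],"roll":0,"jaw":0.4},{"xyz":[0,0,-0.007],"roll":0,"jaw":0.4}]'
python3 - <<'E'
from h import *
grab('wrist','w8'); grab('scene','s8'); print(env.state()['ee_pos'])
im=load('w8')['im'][60:300,200:440]; s=load('s8')['im'][195:275,320:400]
cv2.imwrite('pics/w8c.png',np.hstack([cv2.resize(im,(400,400)),cv2.resize(s,(400,400),interpolation=cv2.INTER_CUBIC)]))
E
```

```text
time_s: 29.55
ee_pos: [617.7, -184.8, 56.2]
ee_rot: [-180.0, 0.0, 12.6]
force: [-0.8, -0.3, 0.3]
gripper_width: 55.0
[ 617.66703803 -184.81834481   56.27731086]
```

View pics/w8c.png

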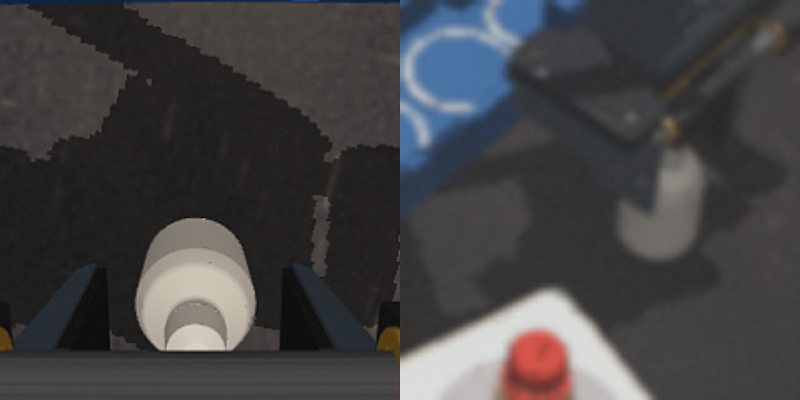

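The white bottle stands upright, centred between the fingers (body 136–255, fingers 107–282 in the left crop), and red stands on the pan. I'll close at this higher level.

```bash
python3 -m pendant '[{"xyz":[0,0,0],"roll":0,"jaw":0.55},{"xyz":[0,0,0],"roll":0,"jaw":0.7},{"xyz":[0,0,0],"roll":0,"jaw":0.8},{"xyz":[0,0,0],"roll":0,"jaw":0.9},{"xyz":[0,0,0],"roll":0,"jaw":0.95},{"xyz":[0,0,0],"roll":0,"jaw":0.95},{"xyz":[0,0,0],"roll":0,"jaw":0.95},{"xyz":[0,0,0],"roll":0,"jaw":0.95}]' 12
python3 - <<'E'
from h import *
rows([652,-23,190]);
E
```

```text
time_s: 30.65
ee_pos: [617.7, -184.8, 56.3]
ee_rot: [-180.0, -0.0, 12.6]
force: [0.1, -0.1, 0.2]
gripper_width: 17.6
shift [ 0.0687 -0.1505 -0.1337] tool x yaw 12.57 tool z [ 0.e+00  1.e-04 -1.e+00]
```

```bash
python3 -m pendant '[{"xyz":[0,0,-0.015],"roll":0,"jaw":0.95},{"xyz":[0,0,-0.05],"roll":0,"jaw":0.95},{"xyz":[0,0,-0.09],"roll":0,"jaw":0.95},{"xyz":[0,0,-0.12],"roll":0,"jaw":0.95},{"xyz":[0.015,-0.033,-0.134],"roll":0,"jaw":0.95},{"xyz":[0.035,-0.077,-0.134],"roll":0,"jaw":0.95},{"xyz":[0.052,-0.115,-0.134],"roll":0,"jaw":0.95},{"xyz":[0.062,-0.137,-0.134],"roll":0,"jaw":0.95}]'
python3 -m pendant '[{"xyz":[0.0065,-0.0135,0],"roll":0,"jaw":0.95},{"xyz":[0.0065,-0.0135,0],"roll":0,"jaw":0.95},{"xyz":[0.0065,-0.0135,0],"roll":0,"jaw":0.95},{"xyz":[0.0065,-0.0135,0],"roll":0,"jaw":0.95},{"xyz":[0.0065,-0.0135,0],"roll":0,"jaw":0.95},{"xyz":[0.0065,-0.0135,0],"roll":0,"jaw":0.95},{"xyz":[0.0065,-0.0135,0],"roll":0,"jaw":0.95},{"xyz":[0.0065,-0.0135,0],"roll":0,"jaw":0.95}]'
python3 - <<'E'
from h import *
print(env.state()['ee_pos']); grab('wrist','w9'); rows([652,-23,63])
im=load('w9')['im'][80:280,180:446]; cv2.imwrite('pics/w9c.png',cv2.resize(im,None,fx=3,fy=3))
E
```

```text
time_s: 31.65
ee_pos: [648.7, -35.8, 191.4]
ee_rot: [180.0, -0.1, 12.7]
force: [-0.1, -0.8, 0.5]
gripper_width: 17.8
time_s: 32.65
ee_pos: [651.8, -23.0, 190.3]
ee_rot: [-180.0, -0.0, 12.6]
force: [0.3, 0.3, -0.2]
gripper_width: 17.5
[651.80637325 -23.02895185 190.34960614]
shift [0.0002 0.     0.1273] tool x yaw 12.57 tool z [ 0.e+00  1.e-04 -1.e+00]
```

View pics/w9c.png

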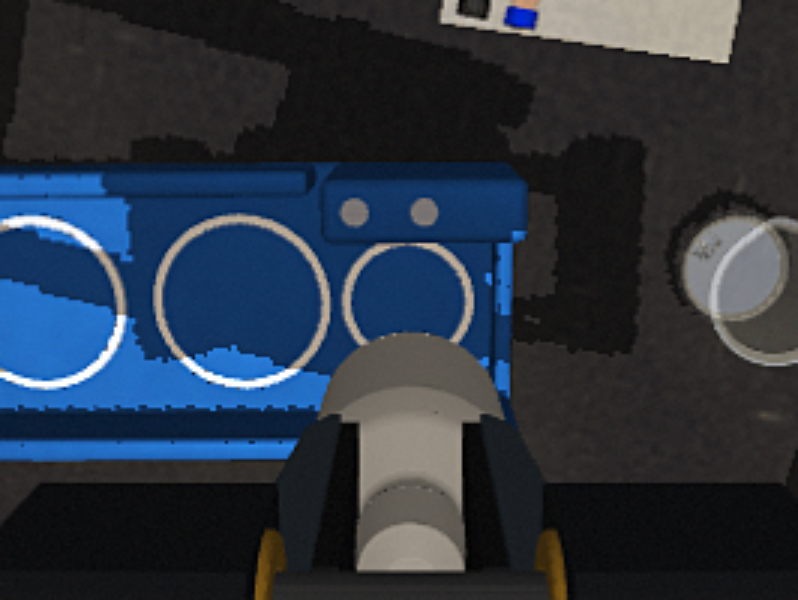

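The niche ring is clear and empty, centre about (409,302) in the crop, with the middle ring at (243,302). The bottle is upright in the jaws.

```bash
python3 - <<'E'
from h import *
print(onz('w9',[(180+409/3,80+302/3),(180+243/3,80+302/3),(180+43/3,80+302/3)],6).round(1).tolist())
E
python3 -m pendant '[{"xyz":[0,0,0.03],"roll":0,"jaw":0.95},{"xyz":[0,0,0.06],"roll":0,"jaw":0.95},{"xyz":[0,0,0.09],"roll":0,"jaw":0.95},{"xyz":[0,0,0.11],"roll":0,"jaw":0.95},{"xyz":[0,0,0.12],"roll":0,"jaw":0.95},{"xyz":[0,0,0.124],"roll":0,"jaw":0.95},{"xyz":[0,0,0.126],"roll":0,"jaw":0.95},{"xyz":[0,0,0.126],"roll":0,"jaw":0.95}]'
```

```text
[[652.5, -23.5, 6.0], [595.7, -36.2, 6.0], [526.5, -51.6, 6.0]]
time_s: 33.7
ee_pos: [652.2, -23.0, 65.0]
ee_rot: [180.0, -0.1, 12.6]
force: [-0.4, 0.2, -0.9]
gripper_width: 17.6
```

```bash
python3 -m pendant '[{"xyz":[0,0,0.0008],"roll":0,"jaw":0.95},{"xyz":[0,0,0.0015],"roll":0,"jaw":0.95},{"xyz":[0,0,0.002],"roll":0,"jaw":0.95},{"xyz":[0,0,0.0022],"roll":0,"jaw":0.95},{"xyz":[0,0,0.0022],"roll":0,"jaw":0.95},{"xyz":[0,0,0.0022],"roll":0,"jaw":0.95},{"xyz":[0,0,0.0022],"roll":0,"jaw":0.95},{"xyz":[0,0,0.0022],"roll":0,"jaw":0.95}]'
```

```text
time_s: 34.7
ee_pos: [651.9, -23.0, 62.3]
ee_rot: [-180.0, -0.0, 12.6]
force: [-0.5, 0.2, 1.2]
gripper_width: 17.8
```

```bash
python3 -m pendant '[{"xyz":[0,0,0.0005],"roll":0,"jaw":0.95},{"xyz":[0,0,0.0005],"roll":0,"jaw":0.95},{"xyz":[0,0,0.0005],"roll":0,"jaw":0.95},{"xyz":[0,0,0.0005],"roll":0,"jaw":0.95},{"xyz":[0,0,0.0005],"roll":0,"jaw":0.95},{"xyz":[0,0,0.0005],"roll":0,"jaw":0.85},{"xyz":[0,0,0.0005],"roll":0,"jaw":0.75},{"xyz":[0,0,0.0005],"roll":0,"jaw":0.6}]'
python3 -m pendant '[{"xyz":[0,0,0],"roll":0,"jaw":0.6},{"xyz":[0,0,-0.015],"roll":0,"jaw":0.6},{"xyz":[0,0,-0.05],"roll":0,"jaw":0.4},{"xyz":[0,0,-0.1],"roll":0,"jaw":0.4},{"xyz":[0,0,-0.14],"roll":-5,"jaw":0.4},{"xyz":[0,0,-0.17],"roll":-10,"jaw":0.4},{"xyz":[-0.03,-0.03,-0.17],"roll":-20,"jaw":0.4},{"xyz":[-0.06,-0.06,-0.17],"roll":-30,"jaw":0.4}]'
python3 - <<'E'
from h import *
rows([491.6,233.4,220])
E
```

```text
time_s: 35.7
ee_pos: [651.6, -23.1, 61.1]
ee_rot: [-180.0, 0.0, 12.6]
force: [1.5, -0.4, -0.6]
gripper_width: 30.2
time_s: 36.7
ee_pos: [579.7, 22.8, 233.0]
ee_rot: [179.9, -0.1, 42.9]
force: [0.2, 0.1, 0.5]
gripper_width: 54.7
shift [ 0.0786 -0.2143  0.0129] tool x yaw 42.85 tool z [ 2.2e-03  4.0e-04 -1.0e+00]
```

```bash
python3 -m pendant '[{"xyz":[0.015,-0.04,0],"roll":-10,"jaw":0.4},{"xyz":[0.03,-0.08,0],"roll":-20,"jaw":0.4},{"xyz":[0.045,-0.12,0],"roll":-30,"jaw":0.4},{"xyz":[0.06,-0.16,0],"roll":-40,"jaw":0.4},{"xyz":[0.07,-0.19,0.01],"roll":-50,"jaw":0.4},{"xyz":[0.0786,-0.2143,0.013],"roll":-59.8,"jaw":0.4},{"xyz":[0.0786,-0.2143,0.013],"roll":-59.8,"jaw":0.4},{"xyz":[0.0786,-0.2143,0.013],"roll":-59.8,"jaw":0.4}]'
python3 - <<'E'
from h import *
rows([491.6,233.4,85.9])
grab('wrist','w10'); cap('w10',(200,100,440,275),116,3); grab('scene','s10')
cv2.imwrite('pics/s10c.png',cv2.resize(load('s10')['im'][120:320,220:420],(600,600),interpolation=cv2.INTER_CUBIC))
E
```

```text
time_s: 37.7
ee_pos: [493.6, 233.0, 219.5]
ee_rot: [179.9, 0.0, 102.3]
force: [-0.1, 0.8, 0.1]
gripper_width: 55.0
shift [ 0.0008 -0.002   0.1336] tool x yaw 102.26 tool z [ 1.4e-03  1.0e-04 -1.0e+00]
1343 circle [491.7 234.5] 35.1 ell [491.8 234.5] [34.6 34.7] z 115.9
```

View pics/s10c.png

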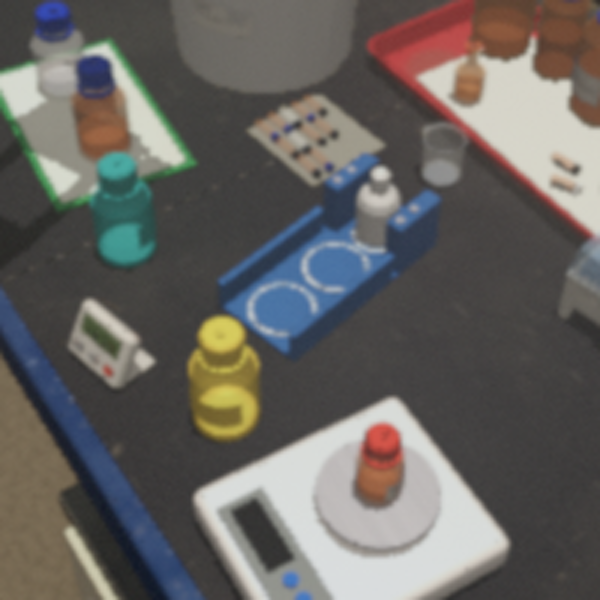

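Scene crop: white stands in the niche (377,215), red is mid-pan (378,480), and both blue-capped bottles stand on the pad (60,50) and (98,110). Timer and beaker are untouched. Now regrasping amber.

```bash
python3 -m pendant '[{"xyz":[0.0008,-0.002,0],"roll":-0.4,"jaw":0.4},{"xyz":[0.0008,-0.002,0.03],"roll":-0.4,"jaw":0.4},{"xyz":[0.0008,-0.002,0.07],"roll":-0.4,"jaw":0.4},{"xyz":[0.0008,-0.002,0.105],"roll":-0.4,"jaw":0.4},{"xyz":[0.0008,-0.002,0.125],"roll":-0.4,"jaw":0.4},{"xyz":[0.0008,-0.002,0.1336],"roll":-0.4,"jaw":0.4},{"xyz":[0.0008,-0.002,0.1336],"roll":-0.4,"jaw":0.4},{"xyz":[0.0008,-0.002,0.1336],"roll":-0.4,"jaw":0.4}]'
python3 -m pendant '[{"xyz":[0,0,0],"roll":0,"jaw":0.5},{"xyz":[0,0,0],"roll":0,"jaw":0.6},{"xyz":[0,0,0],"roll":0,"jaw":0.7},{"xyz":[0,0,0],"roll":0,"jaw":0.8},{"xyz":[0,0,0],"roll":0,"jaw":0.8},{"xyz":[0,0,0],"roll":0,"jaw":0.8},{"xyz":[0,0,0],"roll":0,"jaw":0.8},{"xyz":[0,0,0],"roll":0,"jaw":0.8}]' 25
python3 - <<'E'
from h import *
rows([596.1,-35.8,226])
E
```

```text
time_s: 38.8
ee_pos: [491.8, 234.1, 86.1]
ee_rot: [179.9, -0.0, 102.8]
force: [-0.3, -0.4, 0.5]
gripper_width: 54.5
time_s: 39.8
ee_pos: [491.3, 233.7, 85.5]
ee_rot: [180.0, 0.0, 102.8]
force: [-1.3, -2.6, 5.3]
gripper_width: 35.7
shift [-0.286   0.0427 -0.1404] tool x yaw 102.77 tool z [ 9.e-04 -0.e+00 -1.e+00]
```

```bash
python3 -m pendant '[{"xyz":[0,0,-0.015],"roll":0,"jaw":0.8},{"xyz":[0,0,-0.05],"roll":0,"jaw":0.8},{"xyz":[0,0,-0.09],"roll":0,"jaw":0.8},{"xyz":[0,0,-0.13],"roll":0,"jaw":0.8},{"xyz":[-0.02,0.003,-0.14],"roll":0,"jaw":0.8},{"xyz":[-0.06,0.009,-0.14],"roll":0,"jaw":0.8},{"xyz":[-0.11,0.0165,-0.14],"roll":0,"jaw":0.8},{"xyz":[-0.16,0.024,-0.14],"roll":0,"jaw":0.8}]'
python3 -m pendant '[{"xyz":[-0.045,0.007,0],"roll":0,"jaw":0.8},{"xyz":[-0.085,0.013,0],"roll":0,"jaw":0.8},{"xyz":[-0.11,0.017,0],"roll":0,"jaw":0.8},{"xyz":[-0.126,0.0187,0],"roll":0,"jaw":0.8},{"xyz":[-0.126,0.0187,0],"roll":0,"jaw":0.8},{"xyz":[-0.126,0.0187,0],"roll":0,"jaw":0.8},{"xyz":[-0.126,0.0187,0],"roll":0,"jaw":0.8},{"xyz":[-0.126,0.0187,0],"roll":0,"jaw":0.8}]'
python3 - <<'E'
from h import *
print(env.state()['ee_pos']);rows([596.1,-35.8,89])
E
```

```text
time_s: 40.8
ee_pos: [549.3, 80.8, 223.5]
ee_rot: [-179.8, -0.0, 102.8]
force: [0.5, 0.2, -2.3]
gripper_width: 36.0
time_s: 41.8
ee_pos: [595.7, -34.9, 225.2]
ee_rot: [180.0, -0.0, 102.8]
force: [0.3, 0.3, -3.0]
gripper_width: 35.9
[595.68067208 -34.92189162 225.20398532]
shift [-0.001   0.0002  0.1362] tool x yaw 102.83 tool z [ 2.e-04  2.e-04 -1.e+00]
```

```bash
python3 -m pendant '[{"xyz":[-0.001,0,0.03],"roll":0,"jaw":0.8},{"xyz":[-0.001,0,0.07],"roll":0,"jaw":0.8},{"xyz":[-0.001,0,0.1],"roll":0,"jaw":0.8},{"xyz":[-0.001,0,0.12],"roll":0,"jaw":0.8},{"xyz":[-0.001,0,0.13],"roll":0,"jaw":0.8},{"xyz":[-0.001,0,0.135],"roll":0,"jaw":0.8},{"xyz":[-0.001,0,0.135],"roll":0,"jaw":0.8},{"xyz":[-0.001,0,0.135],"roll":0,"jaw":0.8}]'
python3 -m pendant '[{"xyz":[0,0,0.0006],"roll":0,"jaw":0.8},{"xyz":[0,0,0.0012],"roll":0,"jaw":0.8},{"xyz":[0,0,0.0018],"roll":0,"jaw":0.8},{"xyz":[0,0,0.0018],"roll":0,"jaw":0.8},{"xyz":[0,0,0.0018],"roll":0,"jaw":0.8},{"xyz":[0,0,0.0018],"roll":0,"jaw":0.8},{"xyz":[0,0,0.0018],"roll":0,"jaw":0.8},{"xyz":[0,0,0.0018],"roll":0,"jaw":0.8}]'
```

```text
time_s: 42.8
ee_pos: [596.6, -36.7, 90.9]
ee_rot: [179.9, 0.0, 102.8]
force: [0.5, -1.0, -2.4]
gripper_width: 36.1
time_s: 43.8
ee_pos: [596.1, -36.6, 88.3]
ee_rot: [180.0, -0.0, 102.8]
force: [-0.9, 0.2, -3.0]
gripper_width: 35.8
```

```bash
python3 -m pendant '[{"xyz":[0.0007,0,0],"roll":0,"jaw":0.8},{"xyz":[0.0007,0,0.0005],"roll":0,"jaw":0.8},{"xyz":[0.0007,0,0.001],"roll":0,"jaw":0.8},{"xyz":[0.0007,0,0.0012],"roll":0,"jaw":0.8},{"xyz":[0.0007,0,0.0012],"roll":0,"jaw":0.8},{"xyz":[0.0007,0,0.0012],"roll":0,"jaw":0.8},{"xyz":[0.0007,0,0.0012],"roll":0,"jaw":0.8},{"xyz":[0.0007,0,0.0012],"roll":0,"jaw":0.8}]'
```

```text
time_s: 44.8
ee_pos: [596.2, -36.0, 87.5]
ee_rot: [180.0, 0.0, 102.8]
force: [-1.3, 0.6, 4.0]
gripper_width: 35.8
```

```bash
python3 -m pendant '[{"xyz":[0,0,0],"roll":0,"jaw":0.7},{"xyz":[0,0,0],"roll":0,"jaw":0.5},{"xyz":[0,0,0],"roll":0,"jaw":0.4},{"xyz":[0,0,0],"roll":0,"jaw":0.4},{"xyz":[0,0,-0.02],"roll":0,"jaw":0.4},{"xyz":[0,0,-0.07],"roll":0,"jaw":0.4},{"xyz":[0,0,-0.12],"roll":0,"jaw":0.4},{"xyz":[0.04,-0.001,-0.14],"roll":0,"jaw":0.4}]'
python3 -m pendant '[{"xyz":[0.05,-0.001,0],"roll":0,"jaw":0.4},{"xyz":[0.105,-0.002,0],"roll":0,"jaw":0.4},{"xyz":[0.16,-0.003,0],"roll":0,"jaw":0.4},{"xyz":[0.215,-0.004,0],"roll":0,"jaw":0.4},{"xyz":[0.27,-0.005,0],"roll":0,"jaw":0.4},{"xyz":[0.32,-0.006,0],"roll":0,"jaw":0.4},{"xyz":[0.357,-0.006,0],"roll":0,"jaw":0.4},{"xyz":[0.357,-0.006,0],"roll":0,"jaw":0.4}]'
python3 - <<'E'
from h import *
grab('wrist','w11'); cap('w11',(200,100,440,275),106,3); rows([501.5,350,76.1])
E
```

```text
time_s: 45.8
ee_pos: [587.9, 1.5, 230.2]
ee_rot: [179.7, 0.1, 102.6]
force: [0.1, 2.0, 0.8]
gripper_width: 54.8
time_s: 46.8
ee_pos: [500.4, 352.0, 226.4]
ee_rot: [-180.0, -0.0, 103.0]
force: [0.2, -1.0, 0.1]
gripper_width: 54.5
1162 circle [501.1 351. ] 34.7 ell [501.1 351. ] [34.1 34.3] z 105.7
shift [-0.0004  0.0006  0.1504] tool x yaw 102.89 tool z [-5.e-04 -9.e-04 -1.e+00]
```

```bash
python3 -m pendant '[{"xyz":[-0.0004,0.0006,0.03],"roll":0.1,"jaw":0.4},{"xyz":[-0.0004,0.0006,0.07],"roll":0.1,"jaw":0.4},{"xyz":[-0.0004,0.0006,0.11],"roll":0.1,"jaw":0.4},{"xyz":[-0.0004,0.0006,0.135],"roll":0.1,"jaw":0.4},{"xyz":[-0.0004,0.0006,0.145],"roll":0.1,"jaw":0.4},{"xyz":[-0.0004,0.0006,0.1495],"roll":0.1,"jaw":0.4},{"xyz":[-0.0004,0.0006,0.1495],"roll":0.1,"jaw":0.4},{"xyz":[-0.0004,0.0006,0.1495],"roll":0.1,"jaw":0.4}]'
python3 -m pendant '[{"xyz":[0,0,0],"roll":0,"jaw":0.5},{"xyz":[0,0,0],"roll":0,"jaw":0.6},{"xyz":[0,0,0],"roll":0,"jaw":0.7},{"xyz":[0,0,0],"roll":0,"jaw":0.8},{"xyz":[0,0,0],"roll":0,"jaw":0.8},{"xyz":[0,0,0],"roll":0,"jaw":0.8},{"xyz":[0,0,0],"roll":0,"jaw":0.8},{"xyz":[0,0,0],"roll":0,"jaw":0.8}]' 25
python3 - <<'E'
from h import *
rows([526.3,-51.4,226])
E
```

```text
time_s: 47.85
ee_pos: [502.6, 349.7, 78.7]
ee_rot: [179.9, -0.0, 102.7]
force: [0.5, 0.0, -0.2]
gripper_width: 54.8
time_s: 48.85
ee_pos: [502.1, 349.6, 77.8]
ee_rot: [180.0, -0.0, 102.7]
force: [-0.4, 1.6, 3.2]
gripper_width: 35.6
shift [-0.3965 -0.0643 -0.1484] tool x yaw 102.67 tool z [ 4.e-04  6.e-04 -1.e+00]
```

```bash
python3 -m pendant '[{"xyz":[0,0,-0.015],"roll":0,"jaw":0.8},{"xyz":[0,0,-0.05],"roll":0,"jaw":0.8},{"xyz":[0,0,-0.09],"roll":0,"jaw":0.8},{"xyz":[0,0,-0.13],"roll":0,"jaw":0.8},{"xyz":[-0.02,-0.003,-0.148],"roll":0,"jaw":0.8},{"xyz":[-0.06,-0.01,-0.148],"roll":0,"jaw":0.8},{"xyz":[-0.11,-0.018,-0.148],"roll":0,"jaw":0.8},{"xyz":[-0.16,-0.026,-0.148],"roll":0,"jaw":0.8}]'
python3 -m pendant '[{"xyz":[-0.05,-0.008,0],"roll":0,"jaw":0.8},{"xyz":[-0.10,-0.016,0],"roll":0,"jaw":0.8},{"xyz":[-0.15,-0.024,0],"roll":0,"jaw":0.8},{"xyz":[-0.19,-0.031,0],"roll":0,"jaw":0.8},{"xyz":[-0.22,-0.036,0],"roll":0,"jaw":0.8},{"xyz":[-0.2365,-0.038,0],"roll":0,"jaw":0.8},{"xyz":[-0.2365,-0.038,0],"roll":0,"jaw":0.8},{"xyz":[-0.2365,-0.038,0],"roll":0,"jaw":0.8}]'
python3 - <<'E'
from h import *
print(env.state()['ee_pos']);rows([526.8,-51.3,81])
E
```

```text
time_s: 49.85
ee_pos: [510.7, 184.5, 224.5]
ee_rot: [-179.8, 0.1, 102.7]
force: [0.3, -0.3, -1.7]
gripper_width: 35.4
time_s: 50.85
ee_pos: [526.2, -50.7, 225.3]
ee_rot: [-180.0, -0.1, 102.7]
force: [0.2, 1.0, -1.1]
gripper_width: 35.6
[526.16622016 -50.72160432 225.2815242 ]
shift [-0.0008  0.0006  0.1443] tool x yaw 102.7 tool z [-8.e-04  7.e-04 -1.e+00]
```

```bash
python3 -m pendant '[{"xyz":[0,0.0003,0.03],"roll":0,"jaw":0.8},{"xyz":[0,0.0003,0.07],"roll":0,"jaw":0.8},{"xyz":[0,0.0003,0.1],"roll":0,"jaw":0.8},{"xyz":[0,0.0003,0.125],"roll":0,"jaw":0.8},{"xyz":[0,0.0003,0.137],"roll":0,"jaw":0.8},{"xyz":[0,0.0003,0.142],"roll":0,"jaw":0.8},{"xyz":[0,0.0003,0.142],"roll":0,"jaw":0.8},{"xyz":[0,0.0003,0.142],"roll":0,"jaw":0.8}]'
python3 -m pendant '[{"xyz":[0,0,0.0006],"roll":0,"jaw":0.8},{"xyz":[0,0,0.001],"roll":0,"jaw":0.8},{"xyz":[0,0,0.001],"roll":0,"jaw":0.8},{"xyz":[0,0,0.001],"roll":0,"jaw":0.8},{"xyz":[0,0,0.001],"roll":0,"jaw":0.8},{"xyz":[0,0,0.001],"roll":0,"jaw":0.8},{"xyz":[0,0,0.001],"roll":0,"jaw":0.8},{"xyz":[0,0,0.001],"roll":0,"jaw":0.8}]'
```

```text
time_s: 51.85
ee_pos: [527.5, -51.4, 84.4]
ee_rot: [179.9, 0.0, 102.7]
force: [-0.2, 0.1, -2.9]
gripper_width: 35.5
time_s: 52.85
ee_pos: [526.8, -51.4, 82.5]
ee_rot: [180.0, -0.0, 102.7]
force: [-0.4, -0.1, -2.0]
gripper_width: 35.5
```

Position is right at (526.8,-51.4), with 2.7 mm still to go down.

```bash
python3 -m pendant '[{"xyz":[0,0,0.0006],"roll":0,"jaw":0.8},{"xyz":[0,0,0.0012],"roll":0,"jaw":0.8},{"xyz":[0,0,0.0018],"roll":0,"jaw":0.8},{"xyz":[0,0,0.0023],"roll":0,"jaw":0.8},{"xyz":[0,0,0.0027],"roll":0,"jaw":0.8},{"xyz":[0,0,0.003],"roll":0,"jaw":0.8},{"xyz":[0,0,0.003],"roll":0,"jaw":0.8},{"xyz":[0,0,0.003],"roll":0,"jaw":0.8}]'
```

```text
time_s: 53.85
ee_pos: [526.9, -51.4, 79.8]
ee_rot: [180.0, 0.0, 102.7]
force: [-1.4, 0.0, 2.0]
gripper_width: 35.6
```

```bash
python3 -m pendant '[{"xyz":[0,0,0],"roll":0,"jaw":0.7},{"xyz":[0,0,0],"roll":0,"jaw":0.5},{"xyz":[0,0,0],"roll":0,"jaw":0.4},{"xyz":[0,0,0],"roll":0,"jaw":0.4},{"xyz":[0,0,-0.02],"roll":0,"jaw":0.4},{"xyz":[0,0,-0.07],"roll":0,"jaw":0.2},{"xyz":[0,0,-0.12],"roll":0,"jaw":0},{"xyz":[-0.005,0.004,-0.16],"roll":0,"jaw":0}]'
python3 -m pendant '[{"xyz":[-0.004,0.003,-0.03],"roll":0,"jaw":0},{"xyz":[-0.0085,0.0055,-0.061],"roll":0,"jaw":0},{"xyz":[-0.0085,0.0055,-0.061],"roll":0,"jaw":0},{"xyz":[-0.0085,0.0055,-0.061],"roll":0,"jaw":0},{"xyz":[-0.0085,0.0055,-0.061],"roll":0,"jaw":0},{"xyz":[-0.0085,0.0055,-0.061],"roll":0,"jaw":0},{"xyz":[-0.0085,0.0055,-0.061],"roll":0,"jaw":0},{"xyz":[-0.0085,0.0055,-0.061],"roll":0,"jaw":0}]'
python3 - <<'E'
from h import *
print(env.state()['ee_pos']); grab('wrist','w12'); grab('side','sd12')
for f in('w1','w12'):
    cap(f,(300,140,360,195),108,4); cap(f,(300,200,360,256),118,4)
cap('w12',(300,235,345,272),88.5,3); cap('w12',(60,0,240,130),127.5,4)
a=load('w12')['im'][:300,60:400]; b=load('sd12')['im'][170:320,230:400]
cv2.imwrite('pics/f12.png',np.hstack([cv2.resize(a,(425,375)),cv2.resize(b,(375,375))]))
E
```

```text
time_s: 54.85
ee_pos: [531.9, -55.3, 241.7]
ee_rot: [179.9, 0.0, 102.7]
force: [1.0, -0.0, -0.4]
gripper_width: 81.8
time_s: 55.85
ee_pos: [539.0, -62.5, 300.4]
ee_rot: [-180.0, -0.0, 102.7]
force: [-0.5, 0.3, -0.4]
gripper_width: 91.2
[538.99904256 -62.45754673 300.39498628]
808 circle [526.1 -50.5] 35.1 ell [526.1 -50.5] [34.2 34.5] z 107.8
761 circle [596.1 -34.7] 35.7 ell [596.  -34.9] [34.4 35.3] z 117.8
807 circle [525.8 -50.2] 35.2 ell [525.8 -50.1] [34.2 34.5] z 107.7
760 circle [595.9 -35. ] 35.6 ell [596. -35.] [34.6 35.2] z 117.8
86 circle [651.4 -22.7] 16.2 ell [650.9 -22.6] [14.3 15.8] z 87.7
637 circle [ 463.4 -277.9] 28.0 ell [ 463.4 -277.9] [26.2 27.5] z 127.5
```

View pics/f12.png

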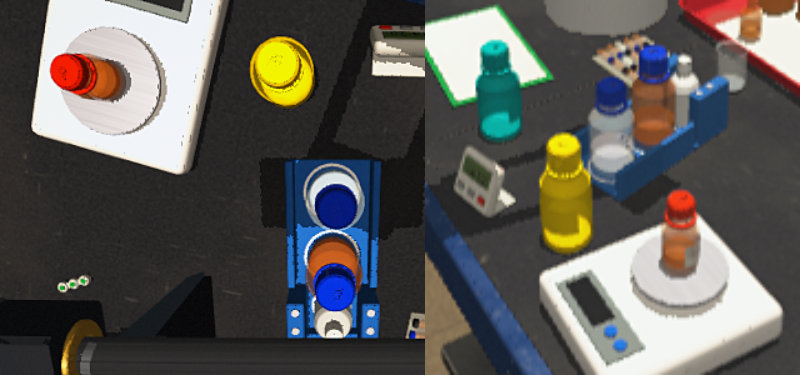

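The final view shows all four bottles upright and in place, both blue-capped ones within 0.5 mm of where they stood, red mid-pan and white in the niche. The arm is well clear.

```bash
python3 -c "
from workcell import env
print(env.job_done())"
```

```text
the job is handed in; nothing more can be done
None
```

The swap is done and handed in at about 56 s of the 128 s allowed; no verdict was reported. I stood the clear and amber bottles on the pad, set red on the balance pan and white in the niche, then put amber and clear back in the lane.

The last wrist-camera view, taken from the same pose as before the job, showed:

- **Clear bottle:** cap at (525.8, −50.2), against (526.1, −50.5) at the start.
- **Amber bottle:** cap at (595.9, −35.0), against (596.1, −34.7) at the start.
- **Red bottle:** cap at (463.4, −277.9), within about 0.5 mm of the measured pan centre.
- **White bottle:** tip at about (651.4, −22.7), partly hidden in this view, about 1.4 mm from the niche ring centre I measured at (652.5, −23.5).

All four were upright with the gripper clear of them. The timer and beaker look untouched in the pictures; I did not measure them again.

- **Failed grip:** my first grip on the white bottle landed on its shoulder, opening 30.5 mm instead of 18 mm with about 6 N of force. I opened, rose 6 mm, saw it still upright and gripped it again at 17.6 mm.
- **Camera disagreement:** the scene camera put the amber cap about 4–5 mm from where the wrist camera did. I relied on the wrist camera, which the finger centring and the ring positions supported.

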